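# Put the measuring tools to bed in the sprung-floor case

## Robot

A 6-joint arm with a two-finger parallel gripper is mounted at the origin on the work surface; the furniture and walls round the work are solid. World frame = base frame: x ahead of the robot, y to its left, z up, the work surface at z = 0. Lengths are in m, angles in rad, forces in N, time in s.
With the tool pointing down it reaches from about 0.325 to 0.9 m from the base axis. Payload 6.1 kg.
Tool frame: the origin (TCP) lies midway between the tips of the shut fingers; the grasp point (between the pads) lies 19 mm behind it; z points along the fingers, y is the line along which they close (so a half turn about z gives the same grasp; the last joint's range is limited). The gripper opens to 87 mm and grips with 3 to 60 N. Pads are 19 mm wide; open, the fingers measure 117 mm over their backs; the gripper's body (75 mm by 190 mm) begins 51 mm behind the grasp point.
Start: joints at [1.073, 0.22, 1.526, -0, 1.395, -0.126], TCP at [0.227, 0.582, 0.223] pointing down, gripper open.
Joint ranges: [-2.98, 2.98], [-0.91, 2.08], [0.09, 2.57], [-1.24, 4.39], [0.2, 2.65], [-2.68, 2.68]. Speed limits (rad/s): [2.57, 2.57, 3.01, 3.14, 3.14, 3.14].

## Interface

Orientations are given as a 3x3 rotation matrix whose columns are the frame's x, y, z axes.
In Python, from plant import * gives the robot as it stands.
- The arm moves only by the tool move_arm, never from a script. Its argument "deltas" is a list of rows, each an object of numbers: "tx", "ty", "tz": the shift along the tool's x, y, z in units of 40 mm (1.0 is 40 mm); "twist": the turn about the tool's z in units of 6 degrees (1.0 is 6 degrees). A call has 1 to 20 rows; each row is the pose to reach, as a shift and turn from the pose commanded when the call began, along the tool's axes at that moment; what a row does not reach only later rows make up. A row lasts 1/12 s, in which the tool goes at most 41.7 mm and 7.16 degrees, less where a joint would pass 70% of its speed; a pose out of reach is approached as far as the arm can. A call with a gripper value outside its range is refused whole. "jaw" is the opening, from -1 (shut) to 1 (fully open), set as the call begins (left out, the last holds). The fingers move at their own pace and stop on an object; "squeeze" is the grip in N (left out, the last holds). Time passes only in rows, so rows that repeat a pose let the fingers close. It gives the time, the measured TCP pose, the force, the opening and the grip force at its end, in the units of the state.
- observe(): the state, without advancing time (a new reading comes with each control period).
- read_camera(name): name is "scene" or "side" or "wrist"; returns (picture, depth): 480x640x3 uint8, blue, green, red; 480x640 float32, m along the optical axis (not along the pixel's ray), 0 where there is no reading.
- camera_model(name): a dict with "fov_y" (degrees; the focal length in pixels is half the picture's height over the tangent of half this angle, whatever the lens; pixels are square), "cx", "cy" (the principal point, pixels), "view" (4x4, takes a point from world to camera coordinates). Camera axes: x right, y down, z forward; pixel columns grow to the right and rows downward; lengths in m; the calibration is good to about 2 mm. The wrist camera is an equidistant fisheye: a pixel r from the principal point sees the ray r / f radians off the axis. A picture is of the moment at which its call begins: read the wrist's pose just before it. camera_model takes no time and is no camera call; for the wrist camera it gives the pose at the moment of the call.
- sign_off(): hands the job in; it is judged then, once.
Trained networks look in the newest picture that a camera, given by its name, has taken for a name from the list of things; names that differ only in an ending like _2 or _b are one class to them, and where a whole thing is asked for, a point or a joint stands for the part that bears it (a point fixed in the world has none). Each returns a list of dicts, best first, with "p" (0 to 1); they miss things now and then, are a little off and sometimes report something else, mostly with a low value. They report only what shows in the picture. A call takes as long as a camera call. They do not tell look-alikes from the thing itself.
- trace(label, camera): "pixels" (480x640 bool, what is visible of it) and "at" ([column, row] in pixels, amid what is visible of it).
- spot_point(label, camera): "at" ([column, row] in pixels: a listed point, or the origin of a listed thing).
The state is a dict: "t": time; "joint_positions": joint angles; "joint_vel": joint speeds; "tau": joint torques, N m; "eef_pos": TCP position; "eef_rot": TCP orientation; "wrist_force": force on the tool from outside, world axes, zero at the start; "torque": the same for the moment, N m; "gripper_width": opening from 0.0 (shut) to 1.0 (fully open); "finger_force": force on a finger pad.
Only numpy, scipy, OpenCV 4.12 (cv2) and the standard library are available. Lean on these libraries where they do the work, as an engineer would, in place of code of your own. Each camera call takes 0.05 s, during which the arm holds its last target. There are 200 camera calls.

## Task

Put the large plug gauge, the bore gauge head and the gauge block box away in the open wooden case, in any order, lying flat the same way up as they lie now, side by side on its floor with none on top of another. They are delicate: grip them lightly (no more than 12 N of grip), lower each until you feel it touch the floor, which may be clamped at any depth, never press it or your fingers into the case with more than 15 N, and let go only once it rests there; a drop of even a centimetre is too much. Leave the oilstone and the V block where they are.

Things in the scene. Friction and masses are not known exactly. Their poses are not given: they have to be found in the camera images.
- case: open-topped pale wooden case, steel corner caps, black floor inside, fixed to the bench. Outside 232 (own x) x 252 (own y) x 70 mm high, walls 6 mm, inside 220 x 240 mm, undivided. Origin: centre of its underside, on the bench top; z up
- case_mouth (a point): middle of the case's mouth, level with its rim. The black floor plate below fills the inside, level; its depth is not reported: anywhere from 17 to 53 mm below the rim, new at each start, then it stays. It rides on soft springs: it yields from about 1 N on, 3 N per mm, hard stop at 8 mm
- plug_gauge: large plug gauge: dark hexagonal handle with a bright round plug at each end (unequal), lying on a flat, 26 (own x) x 125 (own y) x 23 mm high, 0.17 to 0.36 kg. Origin: middle of its underside; z up. Only the handle (own y from -31 to 31 mm, 26 mm across its corners, widest at half height) can be gripped, closing along own x; centre of mass at about own y = 0
- bore_head: bore gauge head, a dark hexagonal body with bright round ends lying on a flat, 38 (own x) x 156 (own y) x 34 mm high, 0.22 to 0.43 kg. Origin: centre of its underside; z up. Only the hexagonal body (own y from -35 to 43 mm, 38 mm across its corners, widest at half height) can be gripped, closing along own x; its centre of mass is at about own y = 4 mm
- gauge_box: small closed rectangular box of gauge blocks, lid stuck shut, 46 (own x, from -24 to 22 mm) x 134 (own y) x 44 mm high, 0.15 to 0.29 kg, centre of mass near its middle. Origin: centre of its underside; z up. Gripped across own x
- oilstone: bystander: flat grey oilstone, 25 x 100 (own y) x 12 mm. Origin: centre of its underside
- v_block: bystander: small steel V block, 50 x 44 x 36 mm. Origin: centre of its underside
Not all that is in view belongs to the job. What is shaped like the plug_gauge but purple or turquoise is not meant.

How it is judged:
At the end, for the whole second after the job is handed in: All three lie in the case, let go and at rest: origins within 100 mm (its x) and 110 mm (its y) of its middle, under 58 mm above its underside, right way up and flat within 0.15 rad, their undersides level within 10 mm (none on top of another) (x of plug_gauge in the frame of case between -0.1 and 0.1 m and y of plug_gauge in the frame of case between -0.11 and 0.11 m and z of plug_gauge in the frame of case between 0 and 0.058 m and angle between each of plug_gauge, bore_head, gauge_box's own z axis and vertical below 0.15 rad and linear speed of each of plug_gauge, bore_head, gauge_box below 0.02 m/s and contact force between the fingers and plug_gauge below 0.1 N and x of bore_head in the frame of case between -0.1 and 0.1 m and y of bore_head in the frame of case between -0.11 and 0.11 m and z of bore_head in the frame of case between 0 and 0.058 m and contact force between the fingers and bore_head below 0.1 N and x of gauge_box in the frame of case between -0.1 and 0.1 m and y of gauge_box in the frame of case between -0.11 and 0.11 m and z of gauge_box in the frame of case between 0 and 0.058 m and contact force between the fingers and gauge_box below 0.1 N and z of plug_gauge in the frame of bore_head between -0.01 and 0.01 m and z of plug_gauge in the frame of gauge_box between -0.01 and 0.01 m and z of bore_head in the frame of gauge_box between -0.01 and 0.01 m); the robot touches nothing.
It fails at once if a tool is squeezed or pushed by the fingers with more than 40 N, both fingers' forces added (contact force between the fingers and plug_gauge above 40 N or contact force between the fingers and bore_head above 40 N or contact force between the fingers and gauge_box above 40 N).
It fails at once if a tool is pressed or knocked against the case, floor or wall, with more than 15 N (contact force between any of plug_gauge, bore_head, gauge_box and case above 15 N).
It fails at once if a tool is dropped: it moves faster than 0.35 m/s (a fall of 6 mm) while no finger touches it ((linear speed of plug_gauge above 0.35 m/s and contact force between the fingers and plug_gauge below 0.01 N) or (linear speed of bore_head above 0.35 m/s and contact force between the fingers and bore_head below 0.01 N) or (linear speed of gauge_box above 0.35 m/s and contact force between the fingers and gauge_box below 0.01 N)).
It fails at once if the fingers press on the case with more than 15 N (contact force between the fingers and case above 15 N).
It fails at once if the oilstone or the V block is moved more than 30 mm (distance of any of oilstone, v_block from where it was at the start of the episode above 0.03 m).
It also fails if it takes over 72 s, if anything falls off the work surface, if the arm or the gripper's body presses on something with over 40 N, if the wrist force passes 120 N, or if a joint passes its speed limit or range.

## Working session

There is one attempt and no reset: what is moved stays moved. The work goes in short steps, Python scripts to look and compute and a tool call to move; the robot and the scene stay as the last step left them, time stands still between calls to the robot, and variables do not carry over. Pictures are saved under pics/ and viewed, at most 10 in all, crops included, and the job is handed in when it is done.

Besides the shell and the picture viewer there is one more tool, called after "Call:" as name(argument=value, ...) on one line, values as JSON. move_arm: Moves the arm, as the interface text tells. Its arguments: {"type":"object","properties":{"deltas":{"type":"array"},"jaw":{"type":"number"},"squeeze":{"type":"number"}},"required":["deltas"]}

```bash
mkdir -p pics; ls; cat > h.py <<'E'
from plant import *
import numpy as np, cv2
def pts(cam,depth,mask,M=None):
    M=M or camera_model(cam); f=240/np.tan(np.radians(M['fov_y'])/2)
    v,u=np.nonzero(mask&(depth>0)); z=depth[v,u]
    x=(u-M['cx'])/f; y=(v-M['cy'])/f
    if cam=='wrist':
        r=np.hypot(x,y)+1e-9; s=np.tan(r)/r; x=x*s;y=y*s
    P=np.c_[x*z,y*z,z,np.ones_like(z)]
    return (P@np.linalg.inv(M['view']).T)[:,:3]
def rect(P):
    (c,(w,h),a)=cv2.minAreaRect((P[:,:2]*1000).astype(np.float32))
    if w>h: a+=90; w,h=h,w   # a+90: long axis dir
    return np.round(c,1),round(w,1),round(h,1),round((a+90)%180,1)
E
python3 - <<'E'
from h import *
for cam in ['scene','side']:
    p,d=read_camera(cam); cv2.imwrite(f'pics/{cam}0.png',p); np.save(cam+'.npy',d)
    for l in ['case','plug_gauge','bore_head','gauge_box','oilstone','v_block']:
        for r in trace(l,cam)[:4]:
            if r['p']<.2: continue
            P=pts(cam,d,r['pixels'])
            print(cam,l,round(r['p'],2),np.round(r['at']),len(P),*rect(P) if len(P) else '', np.round(np.percentile(P[:,2],[2,50,98]),3) if len(P) else '')
print(observe())
E
```

```text
pics
scene case 0.57 [407. 386.] 18943 [467.1  10.5] 276.6 278.6 84.3 [0.014 0.045 0.071]
scene plug_gauge 0.97 [286. 297.] 587 [437.6 314.1] 34.4 135.5 176.9 [-0.002  0.019  0.024]
scene plug_gauge 0.78 [323. 275.] 408 [536.9 287.4] 28.1 114.9 58.2 [0.006 0.02  0.025]
scene plug_gauge 0.62 [185. 208.] 325 [460.2 698.5] 30.8 121.7 27.9 [0.003 0.015 0.022]
scene plug_gauge 0.61 [310. 225.] 368 [615.2 424.2] 27.1 101.7 90.0 [0.001 0.012 0.015]
scene bore_head 0.57 [316. 325.] 1025 [434.9 219.4] 37.8 147.4 13.1 [0.016 0.029 0.035]
scene oilstone 0.62 [308. 226.] 397 [618.7 424.2] 34.2 101.7 89.9 [0.    0.012 0.015]
scene v_block 0.61 [471. 312.] 639 [688.    0.9] 56.3 58.7 165.2 [0.002 0.027 0.037]
side case 0.89 [270. 356.] 14559 [438.5  21.6] 261.5 398.5 84.3 [0.003 0.045 0.07 ]
side plug_gauge 0.81 [267. 266.] 417 [435.1 322.3] 51.7 123.3 173.0 [-0.001  0.016  0.024]
side plug_gauge 0.72 [276. 197.] 270 [454.8 707.6] 66.7 120.2 38.4 [-0.005  0.012  0.021]
side plug_gauge 0.59 [306. 268.] 254 [535.2 286.1] 27.3 123.6 64.8 [0.007 0.019 0.024]
side bore_head 0.7 [269. 284.] 772 [426.2 2
[... 439 characters left out ...]
e-01]), 'joint_vel': array([-4.60673891e-05, -4.70719454e-04,  7.75002568e-04,  1.79521265e-04,
        5.40303186e-04, -7.13260698e-04]), 'tau': array([-2.84609487e-04, -4.94385266e+01, -3.87631953e+01,  6.98682619e-02,
        4.65148583e-02,  3.62875835e-05]), 'eef_pos': array([0.2270617 , 0.58229418, 0.2225657 ]), 'eef_rot': array([[-9.31664174e-01,  3.63320612e-01,  1.66380611e-05],
       [ 3.63320613e-01,  9.31664173e-01,  2.95790068e-05],
       [-4.75442261e-06,  3.36026515e-05, -9.99999999e-01]]), 'wrist_force': array([-0.19679529,  0.50829199,  0.14009398]), 'torque': array([3.99125089e-02, 5.52725178e-05, 1.27466289e-02]), 'finger_force': 0.0, 'gripper_width': 0.9995580505407277}
```

View pics/scene0.png

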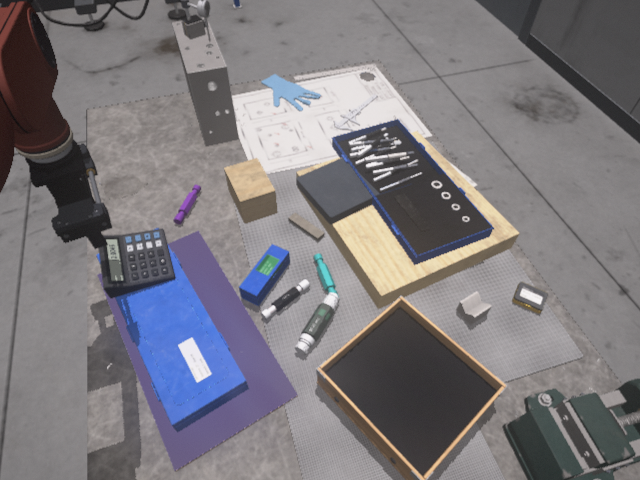

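View pics/side0.png

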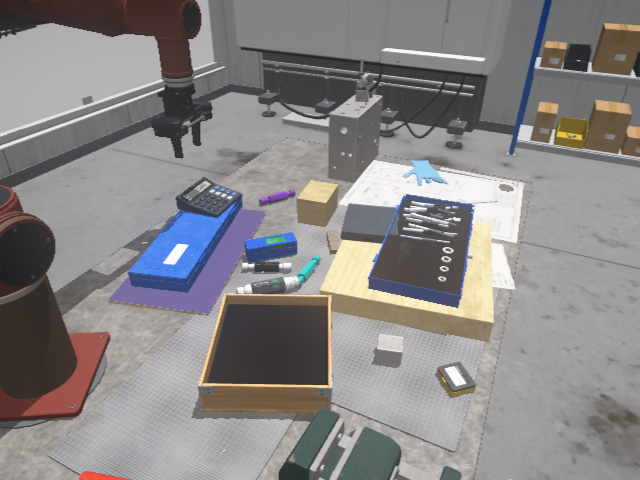

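The scene shows the plug gauge (black handle) at (286,297), the bore head at (318,325), the blue gauge box at (265,275), the turquoise decoy at (323,275) and the case at about (410,386). The side view agrees. I'll move to an overhead view next.

Call:
move_arm(deltas=[{"tx":-8.4,"ty":-6.9,"tz":-3.2},{"tx":-8.4,"ty":-6.9,"tz":-3.2},{"tx":-8.4,"ty":-6.9,"tz":-3.2},{"tx":-8.4,"ty":-6.9,"tz":-3.2},{"tx":-8.4,"ty":-6.9,"tz":-3.2},{"tx":-8.4,"ty":-6.9,"tz":-3.2},{"tx":-8.4,"ty":-6.9,"tz":-3.2},{"tx":-8.4,"ty":-6.9,"tz":-3.2},{"tx":-8.4,"ty":-6.9,"tz":-3.2},{"tx":-8.4,"ty":-6.9,"tz":-3.2},{"tx":-8.4,"ty":-6.9,"tz":-3.2},{"tx":-8.4,"ty":-6.9,"tz":-3.2},{"tx":-8.4,"ty":-6.9,"tz":-3.2},{"tx":-8.4,"ty":-6.9,"tz":-3.2},{"tx":-8.4,"ty":-6.9,"tz":-3.2},{"tx":-8.4,"ty":-6.9,"tz":-3.2}])

```text
invalid input
```

```bash
python3 - <<'E'
from h import *
cam='wrist'
o=observe(); M=camera_model(cam); p,d=read_camera(cam); cv2.imwrite(f'pics/w0.png',p)
print(o['t'],o['eef_pos'],np.round(o['eef_rot'],3).tolist(),o['joint_positions'])
print({k:v for k,v in M.items() if k!='view'}, np.linalg.inv(M['view'])[:3,3])
for l in ['case','plug_gauge','bore_head','gauge_box','case_mouth']:
    if l=='case_mouth': print(spot_point(l,cam)); continue
    for r in trace(l,cam)[:4]:
        if r['p']<.2: continue
        P=pts(cam,d,r['pixels'],M)
        if l!='case': P=P[P[:,2]>.008]
        print(l,round(r['p'],2),np.round(r['at']),len(P),*rect(P), np.round(np.percentile(P[:,2],[2,50,98]),3))
        if l=='case':
            R=P[(P[:,2]>.06)&(P[:,2]<.08)]; print('rim',len(R),rect(R))
            F=P[(P[:,2]<.056)]; print(np.round(np.percentile(F[:,2],[10,30,50,70,90]),4))
np.savez('w0.npz',p=p,d=d,V=M['view'])
E
```

```text
0.7 [0.2270617  0.58229418 0.2225657 ] [[-0.932, 0.363, 0.0], [0.363, 0.932, 0.0], [-0.0, 0.0, -1.0]] [ 1.07289564e+00  2.20363459e-01  1.52648980e+00 -4.99300903e-07
  1.39470546e+00 -1.26070998e-01]
{'fov_y': 65.70646984690485, 'cx': 321.46938426334367, 'cy': 241.4577197732869} [0.15407443 0.61051883 0.38497696]
gauge_box 0.85 [224. 387.] 1032 [293.8 456.4] 75.7 287.7 146.4 [0.009 0.029 0.046]
[]
```

View pics/w0.png

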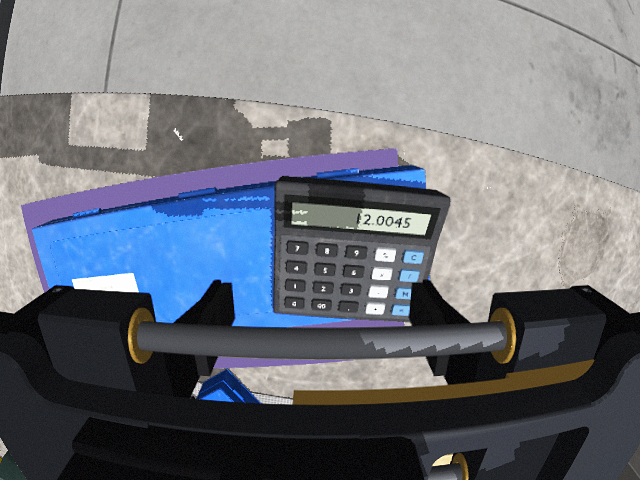

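Call:
move_arm(deltas=[{"tx":-0.8,"ty":-0.4,"tz":-0.4,"twist":-0.3},{"tx":-1.6,"ty":-0.8,"tz":-0.8,"twist":-0.6},{"tx":-2.4,"ty":-1.2,"tz":-1.2,"twist":-0.9}])

```text
t: 1.25
eef_pos: [0.2991, 0.5018, 0.2706]
eef_rot: [[-0.963, 0.271, -0.001], [0.271, 0.963, -0.001], [0.0, -0.001, -1.0]]
wrist_force: [0.9, 1.1, 0.5]
gripper_width: 0.998
finger_force: 0.0
```

Call:
move_arm(deltas=[{"tx":-0.8,"ty":-0.5,"tz":-0.2,"twist":-0.3},{"tx":-1.6,"ty":-1.0,"tz":-0.4,"twist":-0.6},{"tx":-2.4,"ty":-1.5,"tz":-0.6,"twist":-0.9},{"tx":-3.2,"ty":-2.0,"tz":-0.8,"twist":-1.2},{"tx":-4.0,"ty":-2.5,"tz":-1.0,"twist":-1.5},{"tx":-4.8,"ty":-3.0,"tz":-1.2,"twist":-1.8},{"tx":-5.6,"ty":-3.5,"tz":-1.4,"twist":-2.1},{"tx":-6.4,"ty":-4.0,"tz":-1.6,"twist":-2.4},{"tx":-7.2,"ty":-4.6,"tz":-1.8,"twist":-2.6},{"tx":-8.0,"ty":-5.2,"tz":-2.0,"twist":-2.6},{"tx":-8.3,"ty":-5.5,"tz":-2.0,"twist":-2.6},{"tx":-8.3,"ty":-5.5,"tz":-2.0,"twist":-2.6},{"tx":-8.3,"ty":-5.5,"tz":-2.0,"twist":-2.6}])

```text
t: 2.33
eef_pos: [0.5584, 0.1993, 0.3503]
eef_rot: [[-1.0, 0.008, -0.001], [0.008, 1.0, 0.0], [0.001, 0.0, -1.0]]
wrist_force: [-0.3, 0.1, 0.3]
gripper_width: 1.0
finger_force: 0.0
```

```bash
cat > look.py <<'E'
from h import *
import sys
cam='wrist'; n=sys.argv[1]
o=observe(); M=camera_model(cam); p,d=read_camera(cam); cv2.imwrite(f'pics/{n}.png',p)
print(round(o['t'],2),np.round(o['eef_pos'],4),np.round(o['eef_rot'][:,1],3),np.round(o['joint_positions'],2), o['wrist_force'])
for l in sys.argv[2:]:
    for r in trace(l,cam)[:4]:
        if r['p']<.2: continue
        P=pts(cam,d,r['pixels'],M)
        if l!='case': P=P[P[:,2]>.012]
        if len(P)<9: continue
        print(l,round(r['p'],2),np.round(r['at']),len(P),*rect(P), np.round(np.percentile(P[:,2],[2,50,98]),3))
        if l=='case':
            R=P[(P[:,2]>.06)&(P[:,2]<.08)]; print('rim',len(R),rect(R))
            F=P[(P[:,2]<.056)]; print(np.round(np.percentile(F[:,2],[10,30,50,70,90]),4))
E
python3 look.py w1 case plug_gauge bore_head gauge_box
```

```text
2.33 [0.5584 0.1993 0.3503] [0.008 1.    0.   ] [ 0.21  0.09  1.43  0.    1.62 -1.35] [-0.27550001  0.11168323  0.34950814]
case 0.75 [181. 118.] 32796 [455.4 -22.3] 249.8 306.0 84.2 [0.037 0.046 0.071]
rim 4148 (array([449.9,   3.8]), 233.3, 255.4, 84.3)
[0.0441 0.0449 0.0455 0.046  0.0468]
plug_gauge 0.8 [384. 177.] 1205 [539.1 290.2] 25.6 113.6 59.9 [0.013 0.021 0.025]
plug_gauge 0.71 [406. 100.] 1405 [435.7 312.3] 26.5 124.3 175.3 [0.013 0.021 0.025]
plug_gauge 0.67 [613. 142.] 571 [468.1 697.4] 21.8 124.0 28.7 [0.012 0.018 0.021]
gauge_box 0.8 [462. 113.] 3901 [447.2 385.8] 49.4 134.8 13.8 [0.015 0.044 0.046]
```

View pics/w1.png

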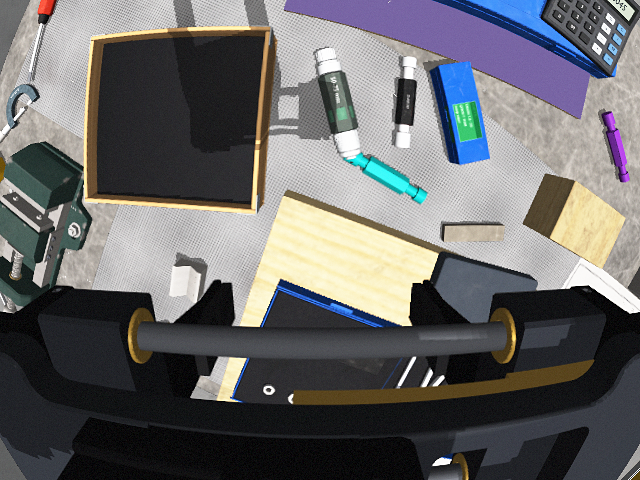

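The view shows the case (95-270, 30-210), bore head at (337,105), plug gauge (405,100), gauge box (460,113) and the turquoise decoy touching the bore head's end at (355,155). The networks missed the bore head here, so I'll segment it by height.

```bash
python3 - <<'E'
from h import *
cam='wrist'; M=camera_model(cam); p,d=read_camera(cam)
m=np.zeros((480,640),bool)
m[35:175,300:365]=1
hsv=cv2.cvtColor(p,cv2.COLOR_BGR2HSV)
tur=(hsv[...,0]>80)&(hsv[...,0]<100)&(hsv[...,1]>140)
m&=~cv2.dilate(tur.astype(np.uint8),np.ones((5,5))).astype(bool)
for lo in (.013,.020,.028):
    P=pts(cam,d,m,M); P=P[(P[:,2]>lo)&(P[:,2]<.04)]; print(len(P),rect(P),np.percentile(P[:,2],98))
P=pts(cam,d,m,M);P=P[(P[:,2]>.013)&(P[:,2]<.04)]
def prof(P):
    c=P[:,:2].mean(0);u=np.linalg.svd(P[:,:2]-c,full_matrices=0)[2][0]; u*=np.sign(u[0])
    s=(P[:,:2]-c)@u; t=(P[:,:2]-c)@[-u[1],u[0]]
    print(c,np.degrees(np.arctan2(u[1],u[0])))
    for a in np.arange(-.08,.08,.01):
        k=(s>a)&(s<a+.01)
        if k.sum()>5: print(round(a,3),k.sum(),np.round(np.percentile(t[k],[1,99])*1000,1),np.round(np.percentile(P[k,2],95),4))
prof(P)
for r in trace('plug_gauge',cam):
    if abs(r['at'][0]-406)<15:
        P=pts(cam,d,r['pixels'],M);prof(P[P[:,2]>.010])
E
```

```text
2756 (array([438.7, 221.2]), 38.4, 147.4, 12.7) 0.03455246963836507
2562 (array([438.8, 220.7]), 35.7, 147.4, 12.7) 0.03456075459465296
1760 (array([438.9, 221.3]), 29.0, 146.1, 11.4) 0.03471236806727613
[0.43989048 0.22040387] 13.088373562816509
-0.08 56 [-11.8  12.8] 0.0296
-0.07 141 [-11.8  12.6] 0.0299
-0.06 140 [-14.5  14.2] 0.0325
-0.05 185 [-14.6  15.5] 0.0331
-0.04 197 [-17.6  19.3] 0.0341
-0.03 220 [-17.5  19. ] 0.034
-0.02 216 [-17.5  19. ] 0.0341
-0.01 212 [-17.4  18.3] 0.0342
-0.0 216 [-17.7  18.6] 0.0344
0.01 219 [-17.6  19.7] 0.0347
0.02 223 [-17.8  19.4] 0.0345
0.03 214 [-18.   19.1] 0.0339
0.04 176 [-13.9  15.6] 0.0328
0.05 170 [-13.7  15.2] 0.0324
0.06 158 [-13.4  14.3] 0.0322
0.07 13 [-11.3   4.6] 0.0317
[0.43692448 0.31097962] -4.972992906467186
-0.07 37 [-8.3 10.7] 0.022
-0.06 104 [-8.1  9.8] 0.0225
-0.05 80 [-7.   7.7] 0.0199
-0.04 79 [-9.4 11.1] 0.0232
-0.03 136 [-11.1  13.9] 0.0239
-0.02 137 [-10.9  13.8] 0.0243
-0.01 136 [-11.5  14.1] 0.024
-0.0 139 [-11.  14.] 0.0245
0.01 138 [-11.2  13.5] 0.0242
0.02 142 [-11.4  14.7] 0.0244
0.03 78 [-5.4  8.3] 0.0201
0.04 105 [-8.4 10.7] 0.0231
0.05 113 [-8.8 11.6] 0.023
0.06 8 [-6.6  5.2] 0.0236
```

Call:
move_arm(deltas=[{"tx":0.3,"ty":0.1,"tz":0.9,"twist":-0.3},{"tx":0.6,"ty":0.1,"tz":1.8,"twist":-0.6},{"tx":0.9,"ty":0.2,"tz":2.7,"twist":-0.9},{"tx":1.3,"ty":0.3,"tz":3.6,"twist":-1.2},{"tx":1.7,"ty":0.4,"tz":4.5,"twist":-1.5},{"tx":2.1,"ty":0.5,"tz":5.3,"twist":-1.8},{"tx":2.6,"ty":0.52,"tz":6.0,"twist":-2.1},{"tx":2.97,"ty":0.52,"tz":6.6,"twist":-2.25},{"tx":2.97,"ty":0.52,"tz":7.0,"twist":-2.25},{"tx":2.97,"ty":0.52,"tz":7.25,"twist":-2.25},{"tx":2.97,"ty":0.52,"tz":7.25,"twist":-2.25},{"tx":2.97,"ty":0.52,"tz":7.25,"twist":-2.25}])

```text
t: 3.68
eef_pos: [0.4399, 0.2219, 0.061]
eef_rot: [[-0.974, -0.229, 0.0], [-0.229, 0.974, 0.0], [-0.0, 0.0, -1.0]]
wrist_force: [-0.7, -0.6, 0.5]
gripper_width: 1.002
finger_force: 0.0
```

Call:
move_arm(deltas=[{"tz":0.4,"ty":-0.02},{"tz":0.8,"ty":-0.02},{"tz":1.1,"ty":-0.02},{"tz":1.3,"ty":-0.02},{"tz":1.4,"ty":-0.02},{"tz":1.45,"ty":-0.02},{"tz":1.45,"ty":-0.02},{"tz":1.45,"ty":-0.02}])

```text
invalid input
```

Call:
move_arm(deltas=[{"tz":0},{"tz":0},{"tz":0},{"tz":0},{"tz":0},{"tz":0},{"tz":0},{"tz":0},{"tz":0},{"tz":0}], jaw=-1, squeeze=10)

```text
invalid input
```

Call:
move_arm(deltas=[{"tx":0,"ty":-0.02,"tz":0.4,"twist":0},{"tx":0,"ty":-0.02,"tz":0.8,"twist":0},{"tx":0,"ty":-0.02,"tz":1.1,"twist":0},{"tx":0,"ty":-0.02,"tz":1.3,"twist":0},{"tx":0,"ty":-0.02,"tz":1.4,"twist":0},{"tx":0,"ty":-0.02,"tz":1.45,"twist":0},{"tx":0,"ty":-0.02,"tz":1.45,"twist":0},{"tx":0,"ty":-0.02,"tz":1.45,"twist":0}])

```text
t: 4.35
eef_pos: [0.4404, 0.221, 0.0034]
eef_rot: [[-0.974, -0.228, 0.001], [-0.228, 0.974, 0.0], [-0.001, 0.0, -1.0]]
wrist_force: [-0.6, 0.9, -0.6]
gripper_width: 1.001
finger_force: 0.0
```

Call:
move_arm(deltas=[{"tx":0,"ty":0,"tz":0,"twist":0},{"tx":0,"ty":0,"tz":0,"twist":0},{"tx":0,"ty":0,"tz":0,"twist":0},{"tx":0,"ty":0,"tz":0,"twist":0},{"tx":0,"ty":0,"tz":0,"twist":0},{"tx":0,"ty":0,"tz":0,"twist":0},{"tx":0,"ty":0,"tz":0,"twist":0},{"tx":0,"ty":0,"tz":0,"twist":0}], jaw=-1, squeeze=10)

```text
t: 5.02
eef_pos: [0.4396, 0.2208, 0.0025]
eef_rot: [[-0.974, -0.228, -0.0], [-0.228, 0.974, 0.0], [0.0, 0.0, -1.0]]
wrist_force: [0.0, 0.6, -0.7]
gripper_width: 0.476
finger_force: 0.0
```

Call:
move_arm(deltas=[{"tx":0,"ty":0,"tz":0,"twist":0},{"tx":0,"ty":0,"tz":0,"twist":0},{"tx":0,"ty":0,"tz":0,"twist":0},{"tx":0,"ty":0,"tz":0,"twist":0}])

```text
t: 5.35
eef_pos: [0.4395, 0.2209, 0.0026]
eef_rot: [[-0.974, -0.228, -0.0], [-0.228, 0.974, 0.0], [-0.0, 0.0, -1.0]]
wrist_force: [-0.2, 1.0, -0.1]
gripper_width: 0.419
finger_force: 10.0
```

Call:
move_arm(deltas=[{"tx":0,"ty":0,"tz":-0.1,"twist":0},{"tx":0,"ty":0,"tz":-0.3,"twist":0},{"tx":0,"ty":0,"tz":-0.5,"twist":0},{"tx":0,"ty":0,"tz":-0.5,"twist":0},{"tx":0,"ty":0,"tz":-0.5,"twist":0}])

```text
t: 5.77
eef_pos: [0.4404, 0.221, 0.0235]
eef_rot: [[-0.974, -0.228, 0.002], [-0.228, 0.974, 0.001], [-0.002, 0.0, -1.0]]
wrist_force: [0.3, 0.4, -2.8]
gripper_width: 0.422
finger_force: 10.0
```

Call:
move_arm(deltas=[{"tx":0,"ty":0,"tz":-0.3,"twist":0},{"tx":0,"ty":0,"tz":-0.8,"twist":0},{"tx":0,"ty":-0.1,"tz":-1.4,"twist":0},{"tx":0.1,"ty":-0.4,"tz":-1.9,"twist":0.1},{"tx":0.2,"ty":-0.9,"tz":-2.3,"twist":0.3},{"tx":0.3,"ty":-1.5,"tz":-2.5,"twist":0.6},{"tx":0.5,"ty":-2.2,"tz":-2.5,"twist":0.9},{"tx":0.7,"ty":-2.9,"tz":-2.5,"twist":1.2},{"tx":0.9,"ty":-3.6,"tz":-2.5,"twist":1.6},{"tx":1.0,"ty":-4.3,"tz":-2.5,"twist":2.0},{"tx":1.1,"ty":-5.0,"tz":-2.5,"twist":2.3},{"tx":1.3,"ty":-5.7,"tz":-2.5,"twist":2.6},{"tx":1.4,"ty":-6.3,"tz":-2.5,"twist":2.9},{"tx":1.5,"ty":-6.8,"tz":-2.5,"twist":3.1},{"tx":1.6,"ty":-7.0,"tz":-2.5,"twist":3.15},{"tx":1.6,"ty":-7.09,"tz":-2.5,"twist":3.15},{"tx":1.6,"ty":-7.09,"tz":-2.5,"twist":3.15},{"tx":1.6,"ty":-7.09,"tz":-2.5,"twist":3.15}])

```text
t: 7.27
eef_pos: [0.4418, -0.0692, 0.1224]
eef_rot: [[-0.995, 0.099, -0.0], [0.099, 0.995, 0.001], [0.0, 0.001, -1.0]]
wrist_force: [-0.9, 0.3, -2.6]
gripper_width: 0.423
finger_force: 10.0
```

Call:
move_arm(deltas=[{"tx":0,"ty":0,"tz":0.2,"twist":0},{"tx":0,"ty":0,"tz":0.5,"twist":0},{"tx":0,"ty":0,"tz":0.9,"twist":0},{"tx":0,"ty":0,"tz":1.2,"twist":0},{"tx":0,"ty":0,"tz":1.4,"twist":0},{"tx":0,"ty":0,"tz":1.55,"twist":0},{"tx":0,"ty":0,"tz":1.6,"twist":0},{"tx":0,"ty":0,"tz":1.6,"twist":0}])

```text
t: 7.93
eef_pos: [0.4418, -0.0695, 0.0581]
eef_rot: [[-0.995, 0.099, -0.001], [0.099, 0.995, 0.0], [0.001, 0.0, -1.0]]
wrist_force: [-0.8, 0.3, -3.5]
gripper_width: 0.421
finger_force: 10.0
```

Call:
move_arm(deltas=[{"tx":0,"ty":0,"tz":0.03,"twist":0},{"tx":0,"ty":0,"tz":0.06,"twist":0},{"tx":0,"ty":0,"tz":0.1,"twist":0},{"tx":0,"ty":0,"tz":0.1,"twist":0},{"tx":0,"ty":0,"tz":0.1,"twist":0}])

```text
t: 8.35
eef_pos: [0.4421, -0.07, 0.0547]
eef_rot: [[-0.995, 0.099, 0.0], [0.099, 0.995, -0.0], [-0.0, -0.0, -1.0]]
wrist_force: [-0.1, 0.4, -2.1]
gripper_width: 0.419
finger_force: 10.0
```

Call:
move_arm(deltas=[{"tx":0,"ty":0,"tz":0.03,"twist":0},{"tx":0,"ty":0,"tz":0.06,"twist":0},{"tx":0,"ty":0,"tz":0.1,"twist":0},{"tx":0,"ty":0,"tz":0.1,"twist":0},{"tx":0,"ty":0,"tz":0.1,"twist":0}])

```text
t: 8.77
eef_pos: [0.4418, -0.0699, 0.0503]
eef_rot: [[-0.995, 0.099, -0.0], [0.099, 0.995, 0.0], [0.0, 0.0, -1.0]]
wrist_force: [-0.9, 0.2, -2.2]
gripper_width: 0.421
finger_force: 10.0
```

Call:
move_arm(deltas=[{"tx":0,"ty":0,"tz":0.03,"twist":0},{"tx":0,"ty":0,"tz":0.05,"twist":0},{"tx":0,"ty":0,"tz":0.05,"twist":0},{"tx":0,"ty":0,"tz":0.05,"twist":0}])

```text
t: 9.1
eef_pos: [0.4419, -0.0699, 0.0485]
eef_rot: [[-0.995, 0.099, -0.0], [0.099, 0.995, 0.0], [0.0, 0.0, -1.0]]
wrist_force: [0.3, -0.2, -1.8]
gripper_width: 0.422
finger_force: 10.0
```

Call:
move_arm(deltas=[{"tx":0,"ty":0,"tz":0.03,"twist":0},{"tx":0,"ty":0,"tz":0.05,"twist":0},{"tx":0,"ty":0,"tz":0.05,"twist":0},{"tx":0,"ty":0,"tz":0.05,"twist":0}])

```text
t: 9.43
eef_pos: [0.4422, -0.07, 0.0469]
eef_rot: [[-0.995, 0.099, 0.0], [0.099, 0.995, -0.0], [-0.0, -0.0, -1.0]]
wrist_force: [-1.5, 1.4, 1.2]
gripper_width: 0.422
finger_force: 10.0
```

Call:
move_arm(deltas=[{"tx":0,"ty":0,"tz":0,"twist":0},{"tx":0,"ty":0,"tz":0,"twist":0},{"tx":0,"ty":0,"tz":0,"twist":0},{"tx":0,"ty":0,"tz":0,"twist":0},{"tx":0,"ty":0,"tz":0,"twist":0}], jaw=0.15)

```text
t: 9.85
eef_pos: [0.442, -0.0699, 0.0465]
eef_rot: [[-0.995, 0.099, 0.0], [0.099, 0.995, -0.0], [-0.0, -0.0, -1.0]]
wrist_force: [0.1, -0.3, 0.8]
gripper_width: 0.567
finger_force: 0.0
```

Call:
move_arm(deltas=[{"tx":0,"ty":0,"tz":-0.1,"twist":0},{"tx":0,"ty":0,"tz":-0.3,"twist":0},{"tx":0,"ty":0,"tz":-0.6,"twist":0},{"tx":0,"ty":0,"tz":-1.2,"twist":0},{"tx":0,"ty":0,"tz":-1.8,"twist":0},{"tx":0,"ty":0,"tz":-1.8,"twist":0}])

```text
t: 10.35
eef_pos: [0.4454, -0.0711, 0.1241]
eef_rot: [[-0.995, 0.099, 0.008], [0.099, 0.995, -0.003], [-0.008, -0.002, -1.0]]
wrist_force: [0.3, -0.5, 0.4]
gripper_width: 0.57
finger_force: 0.0
```

Call:
move_arm(deltas=[{"tx":0.1,"ty":0.6,"tz":0,"twist":-0.1},{"tx":0.2,"ty":1.5,"tz":0,"twist":-0.1},{"tx":0.3,"ty":2.4,"tz":0,"twist":-0.1},{"tx":0.4,"ty":3.4,"tz":0,"twist":-0.1},{"tx":0.5,"ty":4.4,"tz":0,"twist":-0.1},{"tx":0.6,"ty":5.4,"tz":0,"twist":-0.1},{"tx":0.8,"ty":6.3,"tz":0.2,"twist":-0.1},{"tx":0.9,"ty":7.2,"tz":0.4,"twist":-0.1},{"tx":1.0,"ty":8.1,"tz":0.6,"twist":-0.1},{"tx":1.1,"ty":8.9,"tz":0.8,"twist":-0.1},{"tx":1.15,"ty":9.3,"tz":1.0,"twist":-0.1},{"tx":1.15,"ty":9.49,"tz":1.2,"twist":-0.1},{"tx":1.15,"ty":9.49,"tz":1.4,"twist":-0.1},{"tx":1.15,"ty":9.49,"tz":1.4,"twist":-0.1},{"tx":1.15,"ty":9.49,"tz":1.4,"twist":-0.1}])

```text
t: 11.6
eef_pos: [0.4335, 0.3109, 0.0619]
eef_rot: [[-0.996, 0.09, -0.002], [0.09, 0.996, -0.001], [0.001, -0.001, -1.0]]
wrist_force: [-0.5, -0.2, 0.6]
gripper_width: 0.574
finger_force: 0.0
```

Call:
move_arm(deltas=[{"tx":0,"ty":0.03,"tz":0.4,"twist":0},{"tx":0,"ty":0.03,"tz":0.8,"twist":0},{"tx":0,"ty":0.03,"tz":1.1,"twist":0},{"tx":0,"ty":0.03,"tz":1.3,"twist":0},{"tx":0,"ty":0.03,"tz":1.4,"twist":0},{"tx":0,"ty":0.03,"tz":1.47,"twist":0},{"tx":0,"ty":0.03,"tz":1.47,"twist":0},{"tx":0,"ty":0.03,"tz":1.47,"twist":0}])

```text
t: 12.27
eef_pos: [0.4345, 0.3137, 0.0042]
eef_rot: [[-0.996, 0.089, 0.001], [0.089, 0.996, 0.0], [-0.001, 0.0, -1.0]]
wrist_force: [1.1, 0.3, -0.0]
gripper_width: 0.578
finger_force: 0.0
```

Call:
move_arm(deltas=[{"tx":0,"ty":0,"tz":0,"twist":0},{"tx":0,"ty":0,"tz":0,"twist":0},{"tx":0,"ty":0,"tz":0,"twist":0},{"tx":0,"ty":0,"tz":0,"twist":0},{"tx":0,"ty":0,"tz":0,"twist":0},{"tx":0,"ty":0,"tz":0,"twist":0},{"tx":0,"ty":0,"tz":0,"twist":0},{"tx":0,"ty":0,"tz":0,"twist":0}], jaw=-1, squeeze=10)

```text
t: 12.93
eef_pos: [0.4342, 0.3136, 0.0039]
eef_rot: [[-0.996, 0.089, 0.0], [0.089, 0.996, 0.0], [-0.0, 0.0, -1.0]]
wrist_force: [-0.7, -0.5, 2.6]
gripper_width: 0.289
finger_force: 10.0
```

Call:
move_arm(deltas=[{"tx":0,"ty":0,"tz":-0.1,"twist":0},{"tx":0,"ty":0,"tz":-0.3,"twist":0},{"tx":0,"ty":0,"tz":-0.5,"twist":0},{"tx":0,"ty":0,"tz":-0.5,"twist":0},{"tx":0,"ty":0,"tz":-0.5,"twist":0}])

```text
t: 13.35
eef_pos: [0.4348, 0.314, 0.0247]
eef_rot: [[-0.996, 0.089, 0.002], [0.089, 0.996, 0.001], [-0.002, 0.001, -1.0]]
wrist_force: [-0.5, 0.4, -3.4]
gripper_width: 0.293
finger_force: 10.0
```

```bash
python3 look.py w2 gauge_box case; python3 -c "
from h import *;o=observe();print(o['eef_pos'],o['wrist_force'],o['torque'],o['finger_force'],o['gripper_width'])"
```

```text
13.35 [0.4348 0.314  0.0247] [0.089 0.996 0.001] [ 0.48  0.24  1.9   0.    0.99 -1.  ] [-0.46500695  0.38196763 -3.42496491]
gauge_box 0.66 [460. 234.] 14827 [441.  380.6] 56.7 122.8 13.8 [0.017 0.044 0.046]
case 0.95 [ 22. 250.] 6317 [525.2  25.8] 116.7 466.8 138.3 [0.002 0.024 0.066]
rim 277 (array([564. ,  50.7]), 7.6, 35.1, 94.9)
[0.0052 0.0144 0.0226 0.0305 0.0411]
[0.43382611 0.31344629 0.02356226] [ 0.23381473  0.20965    -1.9013503 ] [ 0.07195385 -0.02587198  0.03163436] 9.998956471681595 0.28613819704322757
```

View pics/w2.png

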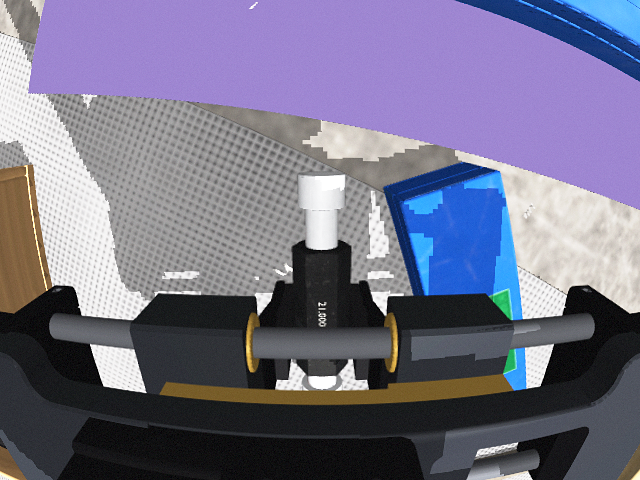

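The plug gauge is held by its handle at (322,310), and the gauge box is undisturbed at right (455,240).

Call:
move_arm(deltas=[{"tx":0,"ty":0,"tz":-0.3,"twist":0},{"tx":0,"ty":0,"tz":-0.8,"twist":0},{"tx":0,"ty":-0.1,"tz":-1.4,"twist":0},{"tx":-0.1,"ty":-0.4,"tz":-1.9,"twist":0.1},{"tx":-0.1,"ty":-0.9,"tz":-2.3,"twist":0.1},{"tx":-0.2,"ty":-1.5,"tz":-2.4,"twist":0.1},{"tx":-0.3,"ty":-2.2,"tz":-2.4,"twist":0.1},{"tx":-0.4,"ty":-2.9,"tz":-2.4,"twist":0.1},{"tx":-0.5,"ty":-3.7,"tz":-2.4,"twist":0.1},{"tx":-0.6,"ty":-4.5,"tz":-2.4,"twist":0.1},{"tx":-0.7,"ty":-5.3,"tz":-2.4,"twist":0.1},{"tx":-0.8,"ty":-6.0,"tz":-2.4,"twist":0.1},{"tx":-0.9,"ty":-6.6,"tz":-2.4,"twist":0.1},{"tx":-1.0,"ty":-7.1,"tz":-2.4,"twist":0.1},{"tx":-1.08,"ty":-7.5,"tz":-2.4,"twist":0.1},{"tx":-1.08,"ty":-7.68,"tz":-2.4,"twist":0.1},{"tx":-1.08,"ty":-7.68,"tz":-2.4,"twist":0.1},{"tx":-1.08,"ty":-7.68,"tz":-2.4,"twist":0.1}])

```text
t: 15.0
eef_pos: [0.4496, 0.004, 0.12]
eef_rot: [[-0.995, 0.1, -0.0], [0.1, 0.995, 0.001], [0.0, 0.001, -1.0]]
wrist_force: [0.1, -0.2, -1.4]
gripper_width: 0.286
finger_force: 10.0
```

```bash
python3 - <<'E'
from h import *
p,d=read_camera('scene');cv2.imwrite('pics/s1.png',p[240:,220:560])
o=observe();print(o['eef_pos'],o['eef_rot'][:,1])
E
```

```text
[0.4495976  0.00441864 0.11988541] [9.93984311e-02 9.95047578e-01 5.18531583e-04]
```

View pics/s1.png

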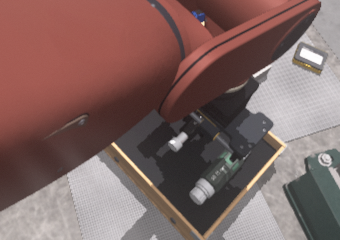

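The bore head lies flat in the case (crop (215,175)) and the plug gauge is held clear above it.

Call:
move_arm(deltas=[{"tx":0,"ty":0,"tz":0.2,"twist":0},{"tx":0,"ty":0,"tz":0.5,"twist":0},{"tx":0,"ty":0,"tz":0.9,"twist":0},{"tx":0,"ty":0,"tz":1.2,"twist":0},{"tx":0,"ty":0,"tz":1.4,"twist":0},{"tx":0,"ty":0,"tz":1.55,"twist":0},{"tx":0,"ty":0,"tz":1.6,"twist":0},{"tx":0,"ty":0,"tz":1.6,"twist":0},{"tx":0,"ty":0,"tz":1.6,"twist":0}])

```text
t: 15.8
eef_pos: [0.4502, 0.0039, 0.0561]
eef_rot: [[-0.995, 0.099, 0.001], [0.099, 0.995, -0.0], [-0.001, -0.0, -1.0]]
wrist_force: [0.2, -0.6, -2.6]
gripper_width: 0.291
finger_force: 10.0
```

Call:
move_arm(deltas=[{"tx":0,"ty":0,"tz":0.03,"twist":0},{"tx":0,"ty":0,"tz":0.06,"twist":0},{"tx":0,"ty":0,"tz":0.1,"twist":0},{"tx":0,"ty":0,"tz":0.1,"twist":0},{"tx":0,"ty":0,"tz":0.1,"twist":0}])

```text
t: 16.22
eef_pos: [0.4497, 0.0037, 0.0518]
eef_rot: [[-0.995, 0.099, 0.0], [0.099, 0.995, -0.0], [-0.0, -0.0, -1.0]]
wrist_force: [-0.8, 0.1, -2.5]
gripper_width: 0.288
finger_force: 10.0
```

Call:
move_arm(deltas=[{"tx":0,"ty":0,"tz":0.03,"twist":0},{"tx":0,"ty":0,"tz":0.05,"twist":0},{"tx":0,"ty":0,"tz":0.05,"twist":0},{"tx":0,"ty":0,"tz":0.05,"twist":0}])

```text
t: 16.55
eef_pos: [0.4497, 0.0037, 0.0497]
eef_rot: [[-0.995, 0.099, -0.0], [0.099, 0.995, 0.0], [0.0, -0.0, -1.0]]
wrist_force: [-0.2, 0.6, -2.2]
gripper_width: 0.289
finger_force: 10.0
```

Call:
move_arm(deltas=[{"tx":0,"ty":0,"tz":0.02,"twist":0},{"tx":0,"ty":0,"tz":0.03,"twist":0},{"tx":0,"ty":0,"tz":0.03,"twist":0},{"tx":0,"ty":0,"tz":0.03,"twist":0}])

```text
t: 16.88
eef_pos: [0.4498, 0.0037, 0.0486]
eef_rot: [[-0.995, 0.099, 0.0], [0.099, 0.995, -0.0], [-0.0, 0.0, -1.0]]
wrist_force: [-0.6, -0.4, -2.3]
gripper_width: 0.291
finger_force: 10.0
```

Call:
move_arm(deltas=[{"tx":0,"ty":0,"tz":0.02,"twist":0},{"tx":0,"ty":0,"tz":0.03,"twist":0},{"tx":0,"ty":0,"tz":0.03,"twist":0},{"tx":0,"ty":0,"tz":0.03,"twist":0}])

```text
t: 17.22
eef_pos: [0.4499, 0.0037, 0.0475]
eef_rot: [[-0.995, 0.099, 0.0], [0.099, 0.995, -0.0], [-0.0, -0.0, -1.0]]
wrist_force: [-0.7, 0.8, 1.2]
gripper_width: 0.292
finger_force: 10.0
```

Call:
move_arm(deltas=[{"tx":0,"ty":0,"tz":0.02,"twist":0},{"tx":0,"ty":0,"tz":0.02,"twist":0},{"tx":0,"ty":0,"tz":0.02,"twist":0},{"tx":0,"ty":0,"tz":0.02,"twist":0}])

```text
t: 17.55
eef_pos: [0.4499, 0.0037, 0.0467]
eef_rot: [[-0.995, 0.099, 0.0], [0.099, 0.995, -0.0], [-0.0, -0.0, -1.0]]
wrist_force: [-1.5, -0.1, 4.6]
gripper_width: 0.291
finger_force: 10.0
```

Call:
move_arm(deltas=[{"tx":0,"ty":0,"tz":-0.01,"twist":0},{"tx":0,"ty":0,"tz":-0.02,"twist":0},{"tx":0,"ty":0,"tz":-0.02,"twist":0}])

```text
t: 17.8
eef_pos: [0.4499, 0.0037, 0.0474]
eef_rot: [[-0.995, 0.099, 0.0], [0.099, 0.995, -0.0], [-0.0, -0.0, -1.0]]
wrist_force: [-0.6, -0.3, 1.0]
gripper_width: 0.288
finger_force: 10.0
```

Call:
move_arm(deltas=[{"tx":0,"ty":0,"tz":0,"twist":0},{"tx":0,"ty":0,"tz":0,"twist":0},{"tx":0,"ty":0,"tz":0,"twist":0},{"tx":0,"ty":0,"tz":0,"twist":0},{"tx":0,"ty":0,"tz":0,"twist":0}], jaw=0.05)

```text
t: 18.22
eef_pos: [0.4497, 0.0037, 0.0472]
eef_rot: [[-0.995, 0.099, -0.0], [0.099, 0.995, 0.0], [0.0, 0.0, -1.0]]
wrist_force: [0.4, -0.2, 0.3]
gripper_width: 0.504
finger_force: 0.0
```

Call:
move_arm(deltas=[{"tx":0,"ty":0,"tz":-0.1,"twist":0},{"tx":0,"ty":0,"tz":-0.3,"twist":0},{"tx":0,"ty":0,"tz":-0.6,"twist":0},{"tx":0,"ty":0,"tz":-1.2,"twist":0},{"tx":0,"ty":0,"tz":-1.8,"twist":0},{"tx":0,"ty":0,"tz":-1.8,"twist":0}])

```text
t: 18.72
eef_pos: [0.4533, 0.0032, 0.1249]
eef_rot: [[-0.995, 0.099, 0.009], [0.099, 0.995, -0.001], [-0.009, -0.001, -1.0]]
wrist_force: [0.5, -0.6, 1.2]
gripper_width: 0.525
finger_force: 0.0
```

Call:
move_arm(deltas=[{"tx":0.1,"ty":0.6,"tz":0,"twist":-0.2},{"tx":0.2,"ty":1.5,"tz":0,"twist":-0.5},{"tx":0.3,"ty":2.4,"tz":0,"twist":-0.8},{"tx":0.4,"ty":3.4,"tz":0,"twist":-1.1},{"tx":0.5,"ty":4.4,"tz":0,"twist":-1.5},{"tx":0.6,"ty":5.4,"tz":0,"twist":-1.9},{"tx":0.7,"ty":6.3,"tz":0.2,"twist":-2.3},{"tx":0.8,"ty":7.2,"tz":0.4,"twist":-2.6},{"tx":0.9,"ty":8.1,"tz":0.6,"twist":-2.9},{"tx":1.0,"ty":8.9,"tz":0.8,"twist":-3.1},{"tx":1.02,"ty":9.3,"tz":1.0,"twist":-3.25},{"tx":1.02,"ty":9.53,"tz":1.2,"twist":-3.25},{"tx":1.02,"ty":9.53,"tz":1.3,"twist":-3.25},{"tx":1.02,"ty":9.53,"tz":1.3,"twist":-3.25},{"tx":1.02,"ty":9.53,"tz":1.3,"twist":-3.25}], jaw=1)

```text
t: 19.97
eef_pos: [0.4469, 0.3857, 0.067]
eef_rot: [[-0.971, -0.237, -0.001], [-0.237, 0.971, -0.001], [0.001, -0.001, -1.0]]
wrist_force: [-0.2, 0.1, 1.0]
gripper_width: 0.999
finger_force: 0.0
```

Call:
move_arm(deltas=[{"tx":0,"ty":0.03,"tz":0.4,"twist":0},{"tx":0,"ty":0.03,"tz":0.8,"twist":0},{"tx":0,"ty":0.03,"tz":1.1,"twist":0},{"tx":0,"ty":0.03,"tz":1.3,"twist":0},{"tx":0,"ty":0.03,"tz":1.45,"twist":0},{"tx":0,"ty":0.03,"tz":1.5,"twist":0},{"tx":0,"ty":0.03,"tz":1.5,"twist":0},{"tx":0,"ty":0.03,"tz":1.5,"twist":0}])

```text
t: 20.63
eef_pos: [0.4472, 0.3885, 0.0079]
eef_rot: [[-0.971, -0.238, 0.001], [-0.238, 0.971, 0.0], [-0.001, 0.0, -1.0]]
wrist_force: [0.7, 0.2, -0.1]
gripper_width: 0.997
finger_force: 0.0
```

Call:
move_arm(deltas=[{"tx":0,"ty":0,"tz":0,"twist":0},{"tx":0,"ty":0,"tz":0,"twist":0},{"tx":0,"ty":0,"tz":0,"twist":0},{"tx":0,"ty":0,"tz":0,"twist":0},{"tx":0,"ty":0,"tz":0,"twist":0},{"tx":0,"ty":0,"tz":0,"twist":0},{"tx":0,"ty":0,"tz":0,"twist":0},{"tx":0,"ty":0,"tz":0,"twist":0},{"tx":0,"ty":0,"tz":0,"twist":0},{"tx":0,"ty":0,"tz":0,"twist":0}], jaw=-1, squeeze=10)

```text
t: 21.47
eef_pos: [0.4467, 0.3882, 0.0073]
eef_rot: [[-0.971, -0.238, -0.0], [-0.238, 0.971, -0.0], [0.0, -0.0, -1.0]]
wrist_force: [0.1, 0.1, 0.1]
gripper_width: 0.528
finger_force: 10.0
```

Call:
move_arm(deltas=[{"tx":0,"ty":0,"tz":-0.1,"twist":0},{"tx":0,"ty":0,"tz":-0.3,"twist":0},{"tx":0,"ty":0,"tz":-0.5,"twist":0},{"tx":0,"ty":0,"tz":-0.5,"twist":0},{"tx":0,"ty":0,"tz":-0.5,"twist":0}])

```text
t: 21.88
eef_pos: [0.4475, 0.3888, 0.0286]
eef_rot: [[-0.971, -0.239, 0.002], [-0.239, 0.971, 0.001], [-0.002, 0.001, -1.0]]
wrist_force: [-0.6, -0.3, -1.8]
gripper_width: 0.526
finger_force: 10.0
```

Call:
move_arm(deltas=[{"tx":0,"ty":0,"tz":-0.3,"twist":0},{"tx":0,"ty":0,"tz":-0.8,"twist":0},{"tx":0,"ty":-0.1,"tz":-1.4,"twist":0},{"tx":0.1,"ty":-0.4,"tz":-1.9,"twist":0.1},{"tx":0.2,"ty":-0.9,"tz":-2.3,"twist":0.3},{"tx":0.3,"ty":-1.5,"tz":-2.5,"twist":0.6},{"tx":0.5,"ty":-2.2,"tz":-2.5,"twist":0.9},{"tx":0.7,"ty":-2.9,"tz":-2.5,"twist":1.2},{"tx":0.9,"ty":-3.7,"tz":-2.5,"twist":1.6},{"tx":1.0,"ty":-4.5,"tz":-2.5,"twist":2.0},{"tx":1.1,"ty":-5.3,"tz":-2.5,"twist":2.3},{"tx":1.3,"ty":-6.1,"tz":-2.5,"twist":2.6},{"tx":1.4,"ty":-6.8,"tz":-2.5,"twist":2.9},{"tx":1.5,"ty":-7.3,"tz":-2.5,"twist":3.1},{"tx":1.65,"ty":-7.6,"tz":-2.5,"twist":3.25},{"tx":1.65,"ty":-7.69,"tz":-2.5,"twist":3.25},{"tx":1.65,"ty":-7.69,"tz":-2.5,"twist":3.25},{"tx":1.65,"ty":-7.69,"tz":-2.5,"twist":3.25}])

```text
t: 23.38
eef_pos: [0.4562, 0.0742, 0.1277]
eef_rot: [[-0.995, 0.099, 0.0], [0.099, 0.995, 0.0], [-0.0, 0.001, -1.0]]
wrist_force: [0.1, -0.3, -1.7]
gripper_width: 0.526
finger_force: 10.0
```

```bash
python3 - <<'E'
from h import *
p,d=read_camera('scene');cv2.imwrite('pics/s2.png',p[240:,220:560])
o=observe();print(o['eef_pos'],o['eef_rot'][:,1])
E
```

```text
[0.45615286 0.07448637 0.12763059] [9.86543781e-02 9.95121659e-01 4.43463576e-04]
```

View pics/s2.png

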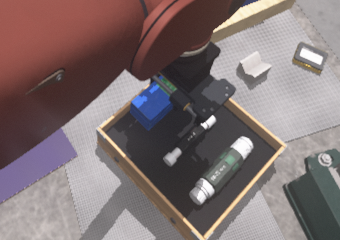

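The bore head (220,168) and plug gauge (190,143) lie flat side by side, and the box is held over the free strip at (155,100).

Call:
move_arm(deltas=[{"tx":0,"ty":0,"tz":0.2,"twist":0},{"tx":0,"ty":0,"tz":0.5,"twist":0},{"tx":0,"ty":0,"tz":0.9,"twist":0},{"tx":0,"ty":0,"tz":1.2,"twist":0},{"tx":0,"ty":0,"tz":1.4,"twist":0},{"tx":0,"ty":0,"tz":1.55,"twist":0},{"tx":0,"ty":0,"tz":1.65,"twist":0},{"tx":0,"ty":0,"tz":1.7,"twist":0},{"tx":0,"ty":0,"tz":1.7,"twist":0},{"tx":0,"ty":0,"tz":1.7,"twist":0}])

```text
t: 24.27
eef_pos: [0.4565, 0.0739, 0.0598]
eef_rot: [[-0.995, 0.099, 0.001], [0.099, 0.995, -0.0], [-0.001, 0.0, -1.0]]
wrist_force: [0.6, -0.4, -1.4]
gripper_width: 0.53
finger_force: 10.0
```

Call:
move_arm(deltas=[{"tx":0,"ty":0,"tz":0.03,"twist":0},{"tx":0,"ty":0,"tz":0.06,"twist":0},{"tx":0,"ty":0,"tz":0.1,"twist":0},{"tx":0,"ty":0,"tz":0.1,"twist":0},{"tx":0,"ty":0,"tz":0.1,"twist":0}])

```text
t: 24.68
eef_pos: [0.456, 0.0738, 0.0553]
eef_rot: [[-0.995, 0.099, -0.0], [0.099, 0.995, -0.0], [0.0, -0.0, -1.0]]
wrist_force: [0.2, -0.2, -1.8]
gripper_width: 0.528
finger_force: 10.0
```

Call:
move_arm(deltas=[{"tx":0,"ty":0,"tz":0.02,"twist":0},{"tx":0,"ty":0,"tz":0.04,"twist":0},{"tx":0,"ty":0,"tz":0.04,"twist":0},{"tx":0,"ty":0,"tz":0.04,"twist":0}])

```text
t: 25.02
eef_pos: [0.4559, 0.0738, 0.0537]
eef_rot: [[-0.995, 0.099, -0.0], [0.099, 0.995, 0.0], [0.0, 0.0, -1.0]]
wrist_force: [0.5, 1.0, -2.6]
gripper_width: 0.524
finger_force: 10.0
```

Call:
move_arm(deltas=[{"tx":0,"ty":0,"tz":0.02,"twist":0},{"tx":0,"ty":0,"tz":0.04,"twist":0},{"tx":0,"ty":0,"tz":0.04,"twist":0},{"tx":0,"ty":0,"tz":0.04,"twist":0}])

```text
t: 25.35
eef_pos: [0.456, 0.0738, 0.0521]
eef_rot: [[-0.995, 0.099, -0.0], [0.099, 0.995, -0.0], [0.0, -0.0, -1.0]]
wrist_force: [1.0, 0.4, -2.1]
gripper_width: 0.525
finger_force: 10.0
```

Call:
move_arm(deltas=[{"tx":0,"ty":0,"tz":0.01,"twist":0},{"tx":0,"ty":0,"tz":0.02,"twist":0},{"tx":0,"ty":0,"tz":0.02,"twist":0},{"tx":0,"ty":0,"tz":0.02,"twist":0}])

```text
t: 25.68
eef_pos: [0.456, 0.0738, 0.0513]
eef_rot: [[-0.995, 0.099, -0.0], [0.099, 0.995, -0.0], [0.0, -0.0, -1.0]]
wrist_force: [0.2, -0.0, -2.3]
gripper_width: 0.529
finger_force: 10.0
```

Call:
move_arm(deltas=[{"tx":0,"ty":0,"tz":0.01,"twist":0},{"tx":0,"ty":0,"tz":0.03,"twist":0},{"tx":0,"ty":0,"tz":0.03,"twist":0},{"tx":0,"ty":0,"tz":0.03,"twist":0}])

```text
t: 26.02
eef_pos: [0.4561, 0.0738, 0.0503]
eef_rot: [[-0.995, 0.099, 0.0], [0.099, 0.995, -0.0], [-0.0, -0.0, -1.0]]
wrist_force: [-1.8, 0.5, 0.7]
gripper_width: 0.532
finger_force: 10.0
```

Call:
move_arm(deltas=[{"tx":0,"ty":0,"tz":0,"twist":0},{"tx":0,"ty":0,"tz":0,"twist":0},{"tx":0,"ty":0,"tz":0,"twist":0},{"tx":0,"ty":0,"tz":0,"twist":0},{"tx":0,"ty":0,"tz":0,"twist":0}], jaw=0.3)

```text
t: 26.43
eef_pos: [0.4561, 0.0738, 0.0502]
eef_rot: [[-0.995, 0.099, 0.0], [0.099, 0.995, 0.0], [-0.0, 0.0, -1.0]]
wrist_force: [-0.4, 0.7, 0.3]
gripper_width: 0.645
finger_force: 0.0
```

Call:
move_arm(deltas=[{"tx":0,"ty":0,"tz":-0.1,"twist":0},{"tx":0,"ty":0,"tz":-0.3,"twist":0},{"tx":0,"ty":0,"tz":-0.6,"twist":0},{"tx":0,"ty":0,"tz":-1.2,"twist":0},{"tx":0,"ty":0,"tz":-2.0,"twist":0},{"tx":0,"ty":0,"tz":-2.8,"twist":0},{"tx":-0.6,"ty":0.4,"tz":-3.6,"twist":0},{"tx":-1.2,"ty":1.0,"tz":-4.4,"twist":0},{"tx":-2.0,"ty":1.0,"tz":-5.0,"twist":0},{"tx":-2.5,"ty":1.0,"tz":-5.0,"twist":0},{"tx":-2.5,"ty":1.0,"tz":-5.0,"twist":0},{"tx":-2.5,"ty":1.0,"tz":-5.0,"twist":0}])

```text
t: 27.43
eef_pos: [0.56, 0.1036, 0.2507]
eef_rot: [[-0.995, 0.1, 0.0], [0.1, 0.995, 0.0], [-0.0, 0.0, -1.0]]
wrist_force: [0.4, 0.1, -1.3]
gripper_width: 0.648
finger_force: 0.0
```

```bash
python3 look.py w3 plug_gauge bore_head gauge_box
```

```text
27.43 [0.56   0.1036 0.2507] [0.1   0.995 0.   ] [ 0.04  0.07  1.64  0.    1.43 -1.43] [ 0.40586285  0.11567391 -1.29840348]
plug_gauge 0.95 [209. 118.] 2702 [447.4   2.1] 30.5 128.9 174.4 [0.055 0.064 0.068]
plug_gauge 0.59 [472. 170.] 1856 [536.4 286.1] 26.5 124.9 59.4 [0.013 0.021 0.025]
bore_head 0.97 [139. 124.] 4413 [443.1 -75.6] 49.4 168.0 173.7 [0.044 0.073 0.078]
bore_head 0.29 [276. 106.] 8092 [458.4  70.5] 57.7 140.6 174.2 [0.068 0.088 0.089]
gauge_box 0.6 [276. 106.] 8083 [455.3  74.8] 49.7 133.6 174.2 [0.071 0.088 0.089]
```

View pics/w3.png

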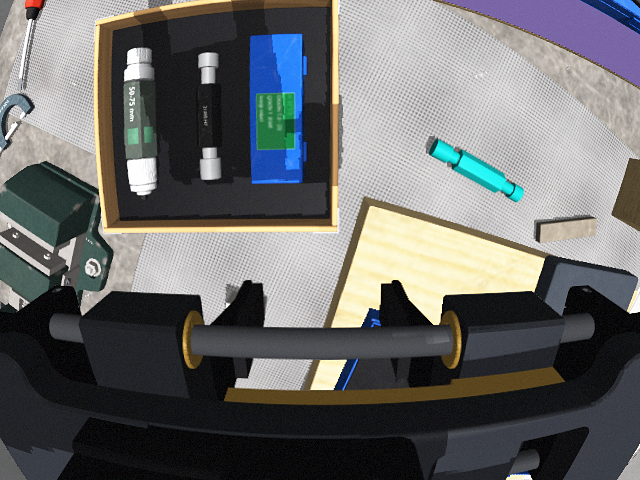

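The bore head (140,120), plug gauge (209,118) and gauge box (276,108) lie flat side by side in the case, clear of each other. The oilstone (567,230) and V block are untouched.

```bash
python3 -c "
from plant import *
print(sign_off())"
```

```text
the job is handed in; nothing more can be done
None
```

The large plug gauge, bore gauge head and gauge block box are lying flat side by side on the case floor, and I've handed in the job at about 27 s of the 72 s allowed. The hand-in gave no verdict.

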